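# Refit the lane dividers of a bench-top fruit sizer

## Task

Draw open the yellow locking strips, put every washed blue lane divider into a bay of the row made for its length, its orange tongue hooked under the green lip and then swung down until it lies flat, and finally slide both strips fully closed over them. Leave the tub and the brush where they are.

Things in the scene. Friction and masses are not known exactly. Their poses are not given: they have to be found in the camera images.
- long_a: loose blue lane divider, long kind, 150 mm long, about 136 g; may be absent. Origin: centre of underside, x to the orange tongue, z up. Base 50 mm wide, 18 thick, x -75 to +53; tongue 46 wide, 6 thick (z 0 to 6), on to x +75. White fin to grip: 12 mm thick in y, x -51 to +49, z 18 to 48. Mass centre at x -6. The two kinds differ only in length
- long_b: loose blue lane divider, long kind, 150 mm long, about 136 g; may be absent. Origin: centre of underside, x to the orange tongue, z up. Base 50 mm wide, 18 thick, x -75 to +53; tongue 46 wide, 6 thick (z 0 to 6), on to x +75. White fin to grip: 12 mm thick in y, x -51 to +49, z 18 to 48. Mass centre at x -6. The two kinds differ only in length
- short_a: loose blue lane divider, short kind, 110 mm long, about 100 g; may be absent. Origin: centre of underside, x to the orange tongue, z up. Base 50 mm wide, 18 thick, x -55 to +33; tongue 46 wide, 6 thick (z 0 to 6), on to x +55. White fin to grip: 12 mm thick in y, x -31 to +29, z 18 to 48. Mass centre at x -6. The two kinds differ only in length
- short_b: loose blue lane divider, short kind, 110 mm long, about 100 g; may be absent. Origin: centre of underside, x to the orange tongue, z up. Base 50 mm wide, 18 thick, x -55 to +33; tongue 46 wide, 6 thick (z 0 to 6), on to x +55. White fin to grip: 12 mm thick in y, x -31 to +29, z 18 to 48. Mass centre at x -6. The two kinds differ only in length
- long_row: fixed steel frame with two bays for long dividers. Origin: midway between the bays, at bench level; x to the green lip at the far end, z up. Bays 154 mm long (x -77 to +77), 56 wide, centred on y +33 and -33, floor 8 mm above the bench, side and middle walls 16 mm above that floor, near end wall 18 mm (level with a seated divider's base); the locking strip runs on the near wall
- long_row_lip (a point): middle of the lower edge of the long row's green lip (row x +65, y 0, z 23 mm). The lip overhangs the last 12 mm of both bays, 15 mm above their floor, 5 mm thick (top at 28 mm), full width, with a wall behind. A divider goes in only tilted, tongue low (10 to 20 degrees), tongue under the lip, then swung down
- long_row_bay0 (a point): centre of the floor of the long row's bay at y = +33 mm, 8 mm above the bench. A seated divider lies flat, tongue under the lip, its origin here but for a few mm of play
- long_row_bay1 (a point): centre of the floor of the long row's bay at y = -33 mm, 8 mm above the bench. A seated divider lies flat, tongue under the lip, its origin here but for a few mm of play
- long_lock (a joint): yellow locking strip of the long row, in m: 0 = fully closed (edge 14 mm over the dividers' near ends), 0.030 = fully open (16 mm clear of the bays). It closes along the row's +x, 1.5 N friction, stays where left; no handle, top level with the rails beside it: press on it and slide
- long_lock_top (a point): centre of the flat top of the long row's locking strip (moves with it): 44 mm in x, 130 mm in y, 7 mm thick, top 35 mm above the bench; at row x = -85 mm when closed
- short_row: fixed steel frame with two bays for short dividers. Origin: midway between the bays, at bench level; x to the green lip at the far end, z up. Bays 114 mm long (x -57 to +57), 56 wide, centred on y +33 and -33, floor 8 mm above the bench, side and middle walls 16 mm above that floor, near end wall 18 mm (level with a seated divider's base); the locking strip runs on the near wall
- short_row_lip (a point): middle of the lower edge of the short row's green lip (row x +45, y 0, z 23 mm). The lip overhangs the last 12 mm of both bays, 15 mm above their floor, 5 mm thick (top at 28 mm), full width, with a wall behind. A divider goes in only tilted, tongue low (10 to 20 degrees), tongue under the lip, then swung down
- short_row_bay0 (a point): centre of the floor of the short row's bay at y = +33 mm, 8 mm above the bench. A seated divider lies flat, tongue under the lip, its origin here but for a few mm of play
- short_row_bay1 (a point): centre of the floor of the short row's bay at y = -33 mm, 8 mm above the bench. A seated divider lies flat, tongue under the lip, its origin here but for a few mm of play
- short_lock (a joint): yellow locking strip of the short row, in m: 0 = fully closed (edge 14 mm over the dividers' near ends), 0.030 = fully open (16 mm clear of the bays). It closes along the row's +x, 1.5 N friction, stays where left; no handle, top level with the rails beside it: press on it and slide
- short_lock_top (a point): centre of the flat top of the short row's locking strip (moves with it): 44 mm in x, 130 mm in y, 7 mm thick, top 35 mm above the bench; at row x = -65 mm when closed
- wax_tub: bystander: white tub with a blue cap, 80 mm wide, 75 mm high; origin centre of its underside
- brush: bystander: hand brush 200 mm long lying on the bench; origin on its underside
Not all that is in view belongs to the job. What is shaped like the short_row but brown is not meant.

How it is judged:
At the end, for the whole second after the job is handed in: Every divider present lies at rest in a bay of the row of its own length: origin within 8 mm of the bay's floor centre, tilted less than 0.05 rad; both locking strips are closed to within 6 mm ((distance between long_a and long_row_bay0 below 0.008 m or distance between long_a and long_row_bay1 below 0.008 m) and angle between each of long_a, long_b, short_a, short_b's own z axis and vertical below 0.05 rad and linear speed of each of long_a, long_b, short_a, short_b below 0.02 m/s and (distance between long_b and long_row_bay0 below 0.008 m or distance between long_b and long_row_bay1 below 0.008 m) and (distance between short_a and short_row_bay0 below 0.008 m or distance between short_a and short_row_bay1 below 0.008 m) and (distance between short_b and short_row_bay0 below 0.008 m or distance between short_b and short_row_bay1 below 0.008 m) and value of joint each of long_lock, short_lock below 0.006 m); the robot touches nothing.
It fails at once if the wax_tub was moved more than 30 mm (distance of wax_tub from where it was at the start of the episode above 0.03 m).
It fails at once if the brush was moved more than 30 mm (distance of brush from where it was at the start of the episode above 0.03 m).
Of long_a, long_b, short_a, short_b only 3 to 4 are there at a start; the rules pass over those that are not, and their reading is None.
At some moment in a run one of long_a, long_b, short_a, short_b may be knocked a few centimetres aside while the robot is not near it.
It also fails if it takes over 210 s, if anything falls off the work surface, if the arm or the gripper's body presses on something with over 40 N, if the wrist force passes 120 N, or if a joint passes its speed limit or range.

## Robot

A 6-joint arm with a two-finger parallel gripper is mounted at the origin on the work surface. World frame = base frame: x ahead of the robot, y to its left, z up, the work surface at z = 0. Lengths are in m, angles in rad, forces in N, time in s.
With the tool pointing down it reaches from about 0.375 to 0.925 m from the base axis. Payload 5.7 kg.
Tool frame: the origin (TCP) lies at the very end of the fingers, on their centre line; the grasp point (between the pads) lies 19 mm behind it; z points along the fingers, y is the line along which they close (so a half turn about z gives the same grasp; the last joint's range is limited). The gripper opens to 88 mm and grips with 3 to 60 N. Pads are 20 mm wide; open, the fingers measure 115 mm over their backs; the gripper's body (75 mm by 178 mm) begins 61 mm behind the grasp point.
Start: joints at [1.177, 0.359, 1.51, -0, 1.272, -0.115], TCP at [0.165, 0.577, 0.223] pointing down, gripper open.
Joint ranges: [-2.97, 2.97], [-1.01, 2.36], [0.21, 2.38], [-0.96, 4.11], [0.2, 2.71], [-2.98, 2.98]. Speed limits (rad/s): [2.39, 2.39, 3.14, 3.14, 3.14, 3.14].

## Interface

Orientations are given as a unit quaternion [w, x, y, z].
In Python, from station import env gives the robot as it stands.
- The arm moves only by the shell command python3 -m creep 'ROWS' [OPENING] [FORCE]. ROWS is JSON, a list of rows, each a list of 2 entries, a list of its own where there are three numbers: the shift along the tool's x, y, z in m, then the turn, a rotation vector about the tool's x, y, z in degrees. In form: [[[tx, ty, tz], [wx, wy, wz]], ...]. A call has 1 to 12 rows; each row shifts and turns the commanded pose from where the row before left it, along the tool's axes as they then stand; what a row does not reach is not made up. A row lasts 1/8 s, in which the tool goes at most 62.5 mm and 10.7 degrees, less where a joint would pass 70% of its speed; a pose out of reach is approached as far as the arm can. A call with a gripper value outside its range is refused whole. OPENING is the opening in per cent of the stroke, from 0 (shut) to 100 (fully open), set as the call begins (- or left out, the last holds). The fingers move at their own pace and stop on an object; FORCE is the grip in N (left out, the last holds). Time passes only in rows, so rows that do not move let the fingers close. It gives the time, the measured TCP pose, the force, the opening and the grip force at its end, in the units of the state.
- env.get_state(): the state, without advancing time (a new reading comes with each control period).
- env.grab_frame(name): name is "side" or "top"; returns the picture (420x560x3 uint8, red, green, blue); there is no depth.
- env.calibration(name): a dict with "intrinsics" (3x3 intrinsics, pixels), "k1" (the pictures are not rectified: a ray, as slopes to the right and down, at radius r is drawn at 1 + k1 r^2 times it, then the intrinsics apply), "R" (3x3) and "t" (3): a world point X has camera coordinates R X + t. Camera axes: x right, y down, z forward; pixel columns grow to the right and rows downward; lengths in m; the calibration is good to about 2 mm. A picture is of the moment at which its call begins. calibration takes no time and is no camera call.
- env.finish_job(): hands the job in; it is judged then, once.
The state is a dict: "time_s": time; "qpos": joint angles; "dq": joint speeds; "joint_efforts": joint torques, N m; "eef_pos": TCP position; "eef_rot": TCP orientation; "force": force on the tool from outside, world axes, zero at the start; "moment": the same for the moment, N m; "opening": finger opening in m; "finger_force": force on a finger pad.
Only numpy, scipy, OpenCV 4.12 (cv2) and the standard library are available. Lean on these libraries where they do the work, as an engineer would, in place of code of your own. Each camera call takes 0.05 s, during which the arm holds its last target. There are 200 camera calls.

## Working session

There is one attempt and no reset: what is moved stays moved. The work goes in short steps, Python scripts to look and compute and a shell command to move; the robot and the scene stay as the last step left them, time stands still between calls to the robot, and variables do not carry over. Pictures are saved under pics/ and viewed, at most 14 in all, crops included, and the job is handed in when it is done.

```bash
ls; mkdir -p pics
python3 - <<'E'
from station import env
import cv2,numpy as np
for n in("top","side"):
    f=env.grab_frame(n); cv2.imwrite(f"pics/{n}0.png",f[:,:,::-1]); c=env.calibration(n); print(n,{k:np.round(v,3).tolist() for k,v in c.items()})
s=env.get_state(); print(s)
E
```

```text
pics
top {'intrinsics': [[486.651, 0.0, 281.192], [0.0, 486.651, 210.806], [0.0, 0.0, 1.0]], 'k1': -0.134, 'R': [[0.017, -1.0, -0.016], [-0.989, -0.014, -0.149], [0.149, 0.019, -0.989]], 't': [0.047, 0.545, 1.367]}
side {'intrinsics': [[488.072, 0.0, 279.199], [0.0, 488.072, 213.972], [0.0, 0.0, 1.0]], 'k1': -0.053, 'R': [[0.995, -0.098, -0.012], [-0.062, -0.518, -0.853], [0.077, 0.849, -0.522]], 't': [-0.503, 0.09, 1.32]}
{'time_s': 0.1, 'qpos': array([ 1.17688281e+00,  3.59446716e-01,  1.51130845e+00, -3.08852513e-05,
        1.27249590e+00, -1.15103637e-01]), 'dq': array([ 0.00105775, -0.00051211, -0.00096861,  0.00156799, -0.00046341,
        0.00198848]), 'joint_efforts': array([ 9.36837787e-04, -5.16354847e+01, -2.71405882e+01,  6.78443466e-02,
        2.77180370e-02, -5.72875865e-05]), 'eef_pos': array([0.16490939, 0.5762518 , 0.22189146]), 'eef_rot': array([-1.94487103e-04,  1.38949298e-01,  9.90299149e-01, -8.06208486e-04]), 'force': array([-0.21461531,  0.1814973 ,  0.02237913]), 'moment': array([ 0.03994689,  0.03579423, -0.00929187]), 'finger_force': 0.0, 'opening': 0.08757968583370372}
```

View pics/top0.png

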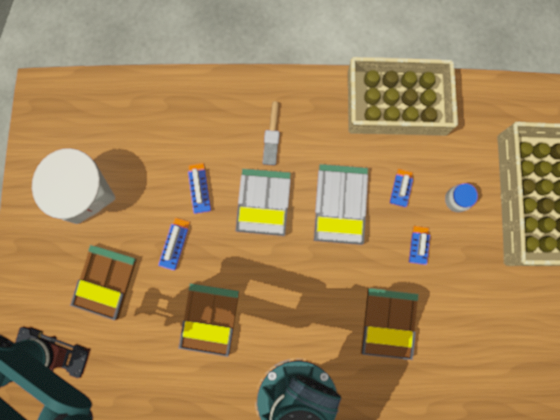

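View pics/side0.png

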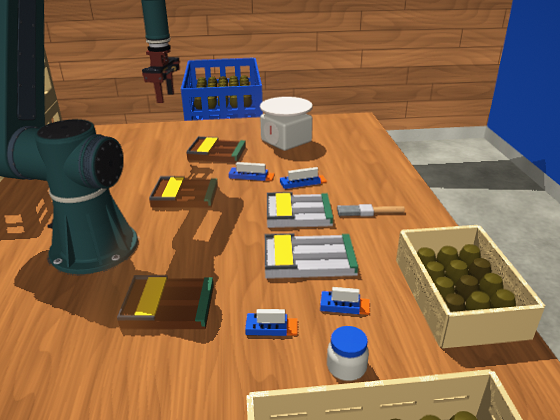

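The top view shows the short grey row near (265,202) and the long grey row near (342,204). The dividers are near (200,189), (174,245), (402,188) and (420,245). The tub is at (463,195) and the brush at (271,135). The brown rows are decoys.

```bash
cat > h.py <<'E'
from station import env
import cv2,numpy as np
from scipy.spatial.transform import Rotation as Ro
def grab(n,name=None):
    f=env.grab_frame(n)
    if name: cv2.imwrite(f"pics/{name}.png",f[:,:,::-1])
    return f
def cast(n,px,z):
    c=env.calibration(n);K=np.array(c["intrinsics"]);R=np.array(c["R"]);t=np.array(c["t"])
    p=cv2.undistortPoints(np.array(px,float).reshape(-1,1,2),K,np.array([c["k1"],0,0,0.])).reshape(-1,2)
    d=np.c_[p,np.ones(len(p))]@R; o=-R.T@t
    return o+d*((z-o[2])/d[:,2])[:,None]
def proj(n,X):
    c=env.calibration(n);R=np.array(c["R"]);
    return cv2.projectPoints(np.array(X,float).reshape(-1,1,3),cv2.Rodrigues(R)[0],np.array(c["t"]),np.array(c["intrinsics"]),np.array([c["k1"],0,0,0.]))[0].reshape(-1,2)
HSV=dict(blue=((105,120,60),(125,255,255)),orange=((5,190,150),(16,255,255)),yellow=((25,180,120),(35,255,255)),green=((65,80,40),(90,255,160)))
def blobs(f,col,amin=30):
    h=cv2.cvtColor(f,cv2.COLOR_RGB2HSV);m=cv2.inRange(h,*HSV[col])
    if col=="blue": m=cv2.morphologyEx(m,cv2.MORPH_CLOSE,np.ones((7,7)))
    n,l,s,c=cv2.connectedComponentsWithStats(m)
    return [(c[i],s[i],np.argwhere(l==i)[:,::-1]) for i in range(1,n) if s[i][4]>=amin]
def rect(n,pts,z):
    X=cast(n,pts,z)[:,:2]; (c,wh,a)=cv2.minAreaRect((X*1000).astype(np.float32)); 
    b=cv2.boxPoints((c,wh,a)); e=b[1]-b[0],b[2]-b[1]; L=max(e,key=np.linalg.norm)
    return np.array(c),np.linalg.norm(L),min(np.linalg.norm(e[0]),np.linalg.norm(e[1])),np.degrees(np.arctan2(L[1],L[0]))
def dividers(f):
    out=[]
    O=blobs(f,"orange",15)
    for c,s,p in blobs(f,"blue",150):
        if not O: break
        o=min(O,key=lambda o:np.linalg.norm(o[0]-c))
        if np.linalg.norm(o[0]-c)>60: continue
        u=np.r_[p,o[2]]
        r=rect("top",u,.016); oc=cast("top",[o[0]],.006)[0,:2]*1000
        a=r[3]
        if np.dot([np.cos(np.radians(a)),np.sin(np.radians(a))],oc-r[0])<0:a+=180
        out.append((np.round(c),np.round(r[0]),round(r[1]),round(r[2]),round((a+180)%360-180,1),np.round(oc)))
    return out
def tool():
    s=env.get_state(); q=s["eef_rot"]; M=Ro.from_quat(q,scalar_first=True).as_matrix()
    return s,M
E
python3 - <<'E'
from h import *
f=grab("top")
for d in dividers(f): print(d)
for col,z in(("yellow",.035),("green",.028)):
    for c,s,p in blobs(f,col,60):
        r=rect("top",p,z); print(col,np.round(c),np.round(r[0],1),*[round(float(x),1) for x in r[1:]])
s,M=tool();print(M.round(3))
E
```

```text
(array([200., 194.]), array([580., 309.]), 175, 91, np.float32(164.9), array([510., 350.]))
(array([399., 193.]), array([ 625., -302.]), 106, 48, np.float32(-13.6), array([ 674., -318.]))
(array([465., 195.]), array([ 552., -437.]), 229, 68, np.float32(131.6), array([ 501., -359.]))
(array([174., 252.]), array([448., 370.]), 147, 48, np.float32(-15.3), array([510., 350.]))
(array([418., 250.]), array([ 455., -352.]), 107, 49, np.float32(-7.0), array([ 501., -359.]))
yellow [261. 216.] [530.8 114. ] 126.5 37.8 85.8
yellow [340. 225.] [ 505.3 -114.5] 126.7 38.0 86.0
yellow [ 98. 293.] [294.4 588. ] 128.0 49.5 74.8
yellow [206. 332.] [194.4 264. ] 128.2 49.0 82.7
yellow [389. 336.] [ 189.8 -256.5] 129.3 45.9 83.5
green [344. 169.] [ 674.9 -127.2] 134.4 12.6 86.4
green [266. 173.] [657.7 103.8] 134.6 13.3 85.8
green [112. 255.] [408.7 555.1] 139.1 16.1 75.2
green [214. 290.] [312.9 246.5] 134.0 13.3 82.4
green [392. 294.] [ 309.7 -268.2] 137.9 12.8 82.9
green [ 39. 354.] [113.6 769.9] 67.9 39.1 57.3
green [ 39. 395.] [-26.2 768. ] 319.4 102.1 66.7
green [289. 391.] [34.7  5.3] 214.3 160.5 -89.0
green [318. 390.] [ 37.1 -55.5] 128.8 9.9 67.3
green [317. 404.] [ -3.4 -56.3] 102.6 9.3 70.7
[[-0.961  0.275 -0.001]
 [ 0.275  0.961 -0.001]
 [ 0.    -0.001 -1.   ]]
```

Run:
```python
from h import *
f=grab("top"); g=cv2.resize(f[130:280,150:450],None,fx=2.66,fy=2.66,interpolation=cv2.INTER_CUBIC)[:,:,::-1].copy()
def draw(X,col):
    p=((proj("top",X)-[150,130]+.5)*2.66*8).astype(int); cv2.polylines(g,[p],True,col,1,shift=3)
def row(o,a,H,col):
    c,s=np.cos(np.radians(a)),np.sin(np.radians(a))
    T=lambda x,y,z:[(o[0]+c*x-s*y)/1e3,(o[1]+s*x+c*y)/1e3,z/1e3]
    for y in(33,-33): draw([T(-H,y-28,26),T(H-12,y-28,26),T(H-12,y+28,26),T(-H,y+28,26)],col)
    draw([T(H-12,-65,28),T(H,-65,28),T(H,65,28),T(H-12,65,28)],(0,0,255))
    draw([T(-H-30,-65,35),T(-H+14,-65,35),T(-H+14,65,35),T(-H-30,65,35)],(0,255,0))
row((604,-122),-4,77,(255,0,255)); row((607,107.5),-4,57,(255,0,255))
cv2.imwrite("pics/ov.png",g)
h=cv2.cvtColor(f,cv2.COLOR_RGB2HSV)
print(h[160:172,198]); print(h[225:230,176:186:3].tolist())
for c,s,p in blobs(f,"orange",5): print(c,s)
```

```text
[[ 17 148 195]
 [ 16 145 193]
 [ 16 151 194]
 [ 16 176 204]
 [ 16 208 219]
 [ 18 248 224]
 [ 18 255 226]
 [ 18 251 226]
 [ 15 213 222]
 [ 11 154 202]
 [176  83 157]
 [132  56 127]]
[[[168, 41, 157], [9, 158, 182], [16, 225, 209], [15, 231, 183]], [[100, 4, 186], [168, 78, 138], [9, 160, 180], [13, 208, 169]], [[33, 11, 212], [125, 39, 132], [164, 90, 133], [5, 134, 154]], [[28, 16, 219], [113, 24, 126], [121, 102, 135], [150, 75, 122]], [[28, 16, 217], [120, 11, 116], [113, 146, 143], [116, 125, 155]]]
[195.52173913 165.39130435] [189 163  15   7  23]
[401.27777778 170.83333333] [397 169  12   5  18]
[410.3 173.6] [408 172   5   4  10]
[182.78378378 222.45945946] [174 218  15   9  37]
[415.3125 228.5625] [413 226   7   6  16]
[425.5 229. ] [420 227   9   6  18]
```

View pics/ov.png

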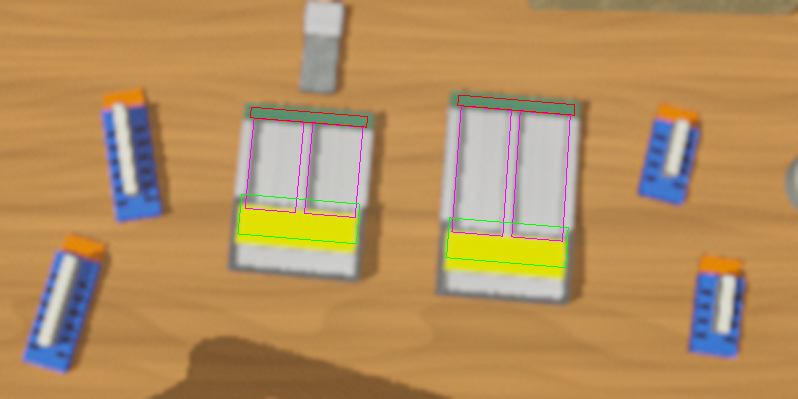

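```bash
sed -i 's/orange=((5,190,150),(16,255,255))/orange=((5,195,150),(21,255,255))/' h.py
cat >> h.py <<'E'
def to(x,y,z,yaw=None,tilt=0,verbose=True):
    "mm, deg: turn first (rotvec now), then shift in the turned axes. yaw = world heading of tool x"
    s,M=tool(); p=np.array(s["eef_pos"])*1e3
    cur=np.degrees(np.arctan2(M[1,0],M[0,0]))
    if yaw is None: yaw=cur
    yaw=min((yaw,yaw+180,yaw-180,yaw+360),key=lambda a:abs(a-cur)) if False else yaw
    T=Ro.from_euler("z",yaw,degrees=True).as_matrix()@np.diag([1,-1,-1.])@Ro.from_euler("y",tilt,degrees=True).as_matrix()
    w=np.degrees(Ro.from_matrix(M.T@T).as_rotvec()); d=T.T@(np.array([x,y,z])-p)
    print("at",p.round(1),"yaw",round(cur,1),"turn",w.round(1),"then shift mm",d.round(1),"F",s["force"].round(1),"op",round(s["opening"]*1e3,1),"t",round(s["time_s"],1))
E
python3 - <<'E'
from h import *
to(532,114,70,176)
for d in dividers(grab("top")): print(d)
E
```

```text
at [165.  576.4 222.1] yaw 164.0 turn [ -0.1  -0.  -12. ] then shift mm [-398.4 -435.7  152.1] F [-0.7  0.6 -0.3] op 87.7 t 0.2
(array([200., 194.]), array([616., 304.]), 145, 47, np.float32(10.3), array([684., 316.]))
(array([399., 193.]), array([ 625., -302.]), 106, 48, np.float32(-13.6), array([ 674., -313.]))
(array([465., 195.]), array([ 552., -437.]), 229, 68, np.float32(131.6), array([ 501., -359.]))
(array([174., 252.]), array([448., 370.]), 146, 48, np.float32(-15.3), array([511., 353.]))
(array([418., 250.]), array([ 454., -352.]), 106, 49, np.float32(-7.2), array([ 501., -359.]))
```

```bash
python3 -m creep '[[[0,0,0],[0,0,-6]],[[0,0,0],[0,0,-6]],[[-0.04,-0.0435,0],[0,0,0]],[[-0.04,-0.0435,0],[0,0,0]],[[-0.04,-0.0435,0],[0,0,0]],[[-0.04,-0.0435,0],[0,0,0]],[[-0.04,-0.0435,0],[0,0,0]],[[-0.04,-0.0435,0.03],[0,0,0]],[[-0.04,-0.0435,0.03],[0,0,0]],[[-0.04,-0.0435,0.03],[0,0,0]],[[-0.04,-0.0435,0.03],[0,0,0]],[[-0.04,-0.0435,0.03],[0,0,0]]]' 0 30; python3 -m creep '[[[0,0,0],[0,0,0]],[[0,0,0],[0,0,0]]]'; python3 -c "
from h import *
to(532,114,40,176)"
```

```text
time_s: 1.75
eef_pos: [0.5247, 0.1267, 0.0804]
eef_rot: [0.0, 0.035, 0.999, 0.0]
force: [0.6, 0.1, 0.1]
opening: 0.0004
finger_force: 0.0
time_s: 2.0
eef_pos: [0.5229, 0.1284, 0.0811]
eef_rot: [-0.001, 0.035, 0.999, 0.0]
force: [0.0, -0.6, 0.4]
opening: 0.0005
finger_force: 0.0
at [522.9 128.4  81.1] yaw 176.0 turn [ 0.  -0.1 -0. ] then shift mm [-10.1 -13.8  41.1] F [ 0.  -0.6  0.4] op 0.5 t 2.0
```

```bash
python3 -m creep '[[[-0.005,-0.007,0.02],[0,0,0]],[[-0.005,-0.007,0.015],[0,0,0]],[[0,0,0.006],[0,0,0]],[[0,0,0.003],[0,0,0]],[[0,0,0.003],[0,0,0]],[[0,0,0],[0,0,0]]]'; python3 -m creep '[[[0,0,0.003],[0,0,0]],[[0,0,0],[0,0,0]]]'
```

```text
time_s: 2.75
eef_pos: [0.5337, 0.1139, 0.0354]
eef_rot: [0.001, 0.035, 0.999, 0.0]
force: [-1.2, 0.4, 4.9]
opening: 0.0002
finger_force: 2.9
time_s: 3.0
eef_pos: [0.5373, 0.1137, 0.0351]
eef_rot: [0.005, 0.034, 0.999, 0.0]
force: [-0.1, -3.1, 26.2]
opening: 0.0004
finger_force: 12.8
```

```bash
python3 -m creep '[[[0,0,-0.001],[0,0,0]],[[0.004,0,0],[0,0,0]],[[0.005,0,0],[0,0,0]],[[0.005,0,0],[0,0,0]],[[0.005,0,0],[0,0,0]],[[0.004,0,0],[0,0,0]],[[0.003,0,0],[0,0,0]],[[0,0,0],[0,0,0]]]';python3 - <<'E'
from h import *
to(505,-114.5,60,176)
f=grab("top")
for c,s,p in blobs(f,"yellow",60)[:3]:
    r=rect("top",p,.035); print(np.round(c),np.round(r[0],1),r[1:])
E
```

```text
time_s: 4.0
eef_pos: [0.5105, 0.1157, 0.0352]
eef_rot: [0.004, 0.034, 0.999, 0.0]
force: [-0.0, -1.4, 19.7]
opening: 0.0003
finger_force: 9.9
at [510.5 115.7  35.2] yaw 176.0 turn [0.  0.5 0.1] then shift mm [ -10.5 -230.   -24.8] F [-0.  -1.4 19.7] op 0.3 t 4.0
[339. 225.] [ 505.2 -114.1] (np.float32(127.368286), np.float32(37.805405), np.float32(85.98552))
[ 90. 290.] [299.4 607.8] (np.float32(86.35166), np.float32(48.975506), np.float32(74.54484))
[389. 336.] [ 190.6 -257.2] (np.float32(128.04156), np.float32(49.76495), np.float32(83.49175))
```

```bash
python3 -m creep '[[[0,0,-0.015],[0,0,0]],[[0,0,-0.015],[0,0,0]],[[0,-0.03,0],[0,0,0]],[[0,-0.03,0],[0,0,0]],[[0,-0.03,0],[0,0,0]],[[0,-0.03,0],[0,0,0]],[[0,-0.03,0],[0,0,0]],[[0,-0.03,0],[0,0,0]],[[0,-0.03,0],[0,0,0]],[[0,-0.02,0],[0,0,0]],[[-0.003,0,0],[0,0,0]],[[0,0,0],[0,0,0]]]';python3 - <<'E'
from h import *
to(507,-114.5,36,176)
f=grab("top","p1")
for c,s,p in blobs(f,"yellow",60)[:3]:
    r=rect("top",p,.035); print(np.round(c),np.round(r[0],1),r[1:])
cv2.imwrite("pics/p1c.png",cv2.resize(f[130:280,200:420,::-1],None,fx=2.5,fy=2.5))
E
```

```text
time_s: 5.55
eef_pos: [0.4938, -0.1137, 0.0625]
eef_rot: [0.0, 0.035, 0.999, 0.0]
force: [-0.7, 0.1, 0.1]
opening: 0.0005
finger_force: 0.0
at [ 493.8 -113.7   62.5] yaw 176.0 turn [0. 0. 0.] then shift mm [-13.2   0.1  26.5] F [-0.7  0.1  0.1] op 0.5 t 5.5
[260. 223.] [507.6 115.6] (np.float32(126.296), np.float32(38.3146), np.float32(85.59427))
[ 98. 293.] [294.5 588.2] (np.float32(127.65739), np.float32(49.568233), np.float32(74.761665))
[186. 330.] [200.9 321.1] (np.float32(45.248077), np.float32(17.330132), np.float32(1.78568))
```

View pics/p1c.png

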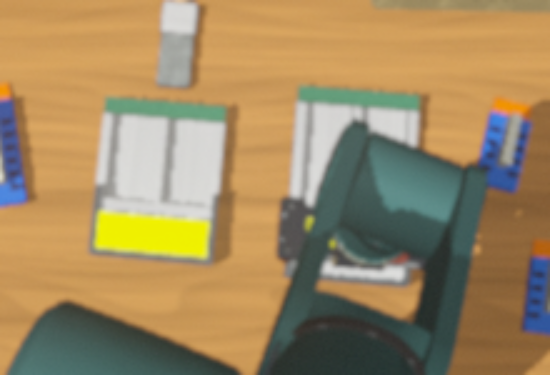

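The short strip is now open: its yellow centre has moved 23 mm toward the near end of the row. The long strip is next.

```bash
python3 -m creep '[[[-0.007,0,0.009],[0,0,0]],[[-0.006,0,0.008],[0,0,0]],[[0,0,0.008],[0,0,0]],[[0,0,0.004],[0,0,0]],[[0,0,0.002],[0,0,0]],[[0.004,0,0],[0,0,0]],[[0.005,0,0],[0,0,0]],[[0.005,0,0],[0,0,0]],[[0.005,0,0],[0,0,0]],[[0.005,0,0],[0,0,0]],[[0.003,0,0],[0,0,0]],[[0,0,0],[0,0,0]]]'; python3 -m creep '[[[0,0,-0.02],[0,0,0]],[[0,0,-0.04],[0,0,0]],[[0,0,-0.04],[0,0,0]],[[0,0,-0.04],[0,0,0]],[[0,0.03,0],[0,0,0]],[[0,0.04,0],[0,0,0]],[[0,0.04,0],[0,0,0]],[[0,0.04,0],[0,0,0]],[[0,0.04,0],[0,0,0]],[[0,0.04,0],[0,0,0]],[[0,0.04,0],[0,0,0]],[[0,0.04,0],[0,0,0]]]' 100;python3 - <<'E'
from h import *
f=grab("top")
for c,s,p in blobs(f,"yellow",60)[:3]:
    r=rect("top",p,.035); print(np.round(c),np.round(r[0],1),r[1:])
for d in dividers(f): print(d)
to(448,370,100,164.7)
E
```

```text
time_s: 7.1
eef_pos: [0.4874, -0.1138, 0.0351]
eef_rot: [0.007, 0.036, 0.999, -0.001]
force: [7.5, 11.3, 32.0]
opening: 0.0003
finger_force: 15.9
time_s: 8.6
eef_pos: [0.5007, 0.1973, 0.1706]
eef_rot: [-0.0, 0.035, 0.999, -0.0]
force: [0.5, -0.3, 0.4]
opening: 0.0881
finger_force: 0.0
[269. 224.] [505.7  91. ] (np.float32(76.81347), np.float32(38.282795), np.float32(85.64757))
[339. 232.] [ 484.6 -113.2] (np.float32(127.31724), np.float32(38.926285), np.float32(86.669334))
[ 98. 293.] [294. 588.] (np.float32(127.99505), np.float32(49.88079), np.float32(75.18619))
(array([399., 193.]), array([ 624., -302.]), 107, 48, np.float32(-13.6), array([ 674., -313.]))
(array([465., 195.]), array([ 552., -437.]), 229, 68, np.float32(131.6), array([ 500., -358.]))
(array([417., 251.]), array([ 454., -352.]), 106, 48, np.float32(-7.0), array([ 500., -358.]))
at [501.3 201.4 170.7] yaw 176.1 turn [ 0.2 -0.  11.4] then shift mm [ 95.9 148.5  70.7] F [1.2 4.1 0.5] op 87.8 t 8.7
```

```bash
python3 -m creep '[[[0,0,0],[0,0,5.7]],[[0,0,0],[0,0,5.7]],[[0.02,0.03,0],[0,0,0]],[[0.02,0.03,0.01],[0,0,0]],[[0.02,0.03,0.02],[0,0,0]],[[0.02,0.03,0.02],[0,0,0]],[[0.02,0.03,0.02],[0,0,0]],[[0,0,0.02],[0,0,0]],[[0,0,0],[0,0,0]]]';python3 - <<'E'
from h import *
to(442,371.6,22,164.7)
f=grab("top")
for d in dividers(f): print(d)
f=grab("side","s1"); cv2.imwrite("pics/s1c.png",cv2.resize(f[100:250,180:400,::-1],None,fx=3,fy=3))
E
```

```text
time_s: 9.78
eef_pos: [0.4427, 0.3663, 0.0792]
eef_rot: [-0.002, 0.133, 0.991, -0.002]
force: [-0.3, 0.2, 0.1]
opening: 0.088
finger_force: 0.0
at [442.7 366.3  79.2] yaw 164.7 turn [-0.2 -0.2 -0. ] then shift mm [ 2.1  4.9 57.2] F [-0.3  0.2  0.1] op 88.0 t 9.8
(array([200., 195.]), array([615., 304.]), 146, 47, np.float32(10.3), array([683., 316.]))
(array([399., 193.]), array([ 625., -303.]), 105, 48, np.float32(-14.0), array([ 674., -313.]))
(array([465., 195.]), array([ 552., -437.]), 229, 68, np.float32(131.6), array([ 501., -359.]))
(array([417., 250.]), array([ 454., -352.]), 105, 48, np.float32(-7.2), array([ 501., -359.]))
```

View pics/s1c.png

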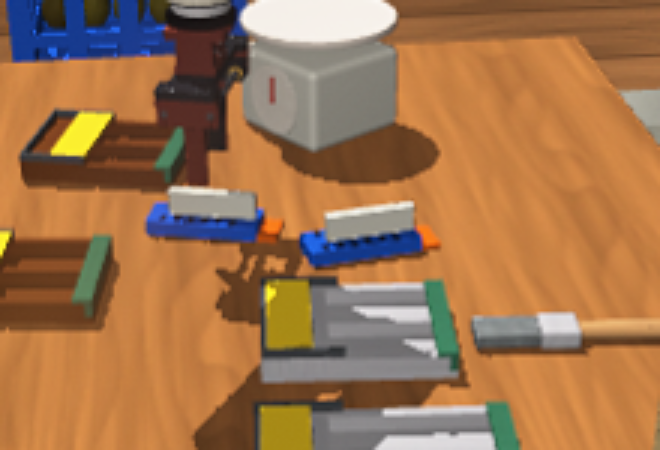

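```bash
python3 -m creep '[[[0.002,0.005,0.02],[0,0,0]],[[0,0,0.02],[0,0,0]],[[0,0,0.012],[0,0,0]],[[0,0,0.005],[0,0,0]],[[0,0,0],[0,0,0]]]'; python3 -m creep '[[[0,0,0],[0,0,0]],[[0,0,0],[0,0,0]],[[0,0,0],[0,0,0]],[[0,0,0],[0,0,0]]]' 0 40
```

```text
time_s: 10.5
eef_pos: [0.4441, 0.3724, 0.0244]
eef_rot: [0.0, 0.134, 0.991, 0.0]
force: [0.1, 0.5, 0.1]
opening: 0.0877
finger_force: 0.0
time_s: 11.0
eef_pos: [0.4439, 0.3725, 0.0243]
eef_rot: [0.0, 0.134, 0.991, 0.0]
force: [-0.3, 0.0, 0.3]
opening: 0.0513
finger_force: 0.0
```

```bash
python3 -m creep '[[[0.002,0,0.003],[0,0,0]],[[0,0,0],[0,0,0]],[[0,0,0],[0,0,0]],[[0,0,0],[0,0,0]],[[0,0,0],[0,0,0]],[[0,0,0],[0,0,0]],[[0,0,0],[0,0,0]],[[0,0,0],[0,0,0]]]'; python3 -m creep '[[[0,0,-0.02],[0,0,0]],[[0,0,-0.03],[0,0,0]],[[0,0,-0.03],[0,0,0]],[[0,0,0],[0,0,0]]]'
```

```text
time_s: 12.0
eef_pos: [0.442, 0.373, 0.0212]
eef_rot: [-0.0, 0.134, 0.991, -0.0]
force: [0.2, -0.2, -0.5]
opening: 0.0118
finger_force: 40.0
time_s: 12.5
eef_pos: [0.4434, 0.3741, 0.1031]
eef_rot: [0.002, 0.134, 0.991, 0.002]
force: [0.2, 0.8, -2.5]
opening: 0.0118
finger_force: 40.0
```

```bash
cat >> h.py <<'E'
ROWS=dict(long=(601,-121,-4,75),short=(603.5,108,-4,55))
def ins(row,y,xt,zt,tilt,px,pz=21,go=True):
    ox,oy,a,L=ROWS[row]; t=np.radians(tilt); dx=px-L
    rx=xt+dx*np.cos(t)+pz*np.sin(t); z=8+zt-dx*np.sin(t)+pz*np.cos(t)
    c,s=np.cos(np.radians(a)),np.sin(np.radians(a))
    to(ox+c*rx-s*y,oy+s*rx+c*y,z,a+180,tilt)
E
python3 -c "
from h import *
ins('long',-33,58,60,15,-6.6)
ins('long',-33,58,60,0,-6.6)"
```

```text
at [443.4 374.1 103.1] yaw 164.6 turn [  1.7  15.1 -11.3] then shift mm [-168.7 -515.9  -51.7] F [ 0.2  0.8 -2.5] op 11.8 t 12.5
at [443.4 374.1 103.1] yaw 164.6 turn [  0.2   0.2 -11.4] then shift mm [-168.1 -515.9   14.1] F [ 0.2  0.8 -2.5] op 11.8 t 12.5
```

```bash
python3 -m creep '[[[0,0,0],[0,0,-5.7]],[[0,0,0],[0,0,-5.7]],[[-0.016,-0.05,0],[0,0,0]],[[-0.016,-0.05,0],[0,0,0]],[[-0.016,-0.05,0],[0,0,0]],[[-0.016,-0.05,0],[0,0,0]],[[-0.016,-0.05,0],[0,0,0]],[[-0.016,-0.05,0],[0,0,0]],[[-0.016,-0.05,0],[0,0,0]],[[-0.016,-0.05,0],[0,0,0]],[[-0.016,-0.05,0],[0,0,0]],[[-0.016,-0.05,0],[0,0,0]]]';python3 -m creep '[[[0,0,0],[0,5,0]],[[0,0,0],[0,5,0]],[[0,0,0],[0,5,0]],[[0,0,0],[0,0,0]]]'; python3 -c "
from h import *
ins('long',-33,58,25,15,-6.6)
ins('long',-33,58,3,15,-6.6)"
```

```text
time_s: 14.0
eef_pos: [0.5662, -0.1383, 0.0995]
eef_rot: [-0.001, 0.035, 0.999, 0.0]
force: [0.8, -0.4, -1.2]
opening: 0.0117
finger_force: 40.0
time_s: 14.5
eef_pos: [0.5674, -0.1368, 0.0989]
eef_rot: [-0.131, 0.034, 0.991, 0.005]
force: [-1.0, 0.3, -1.5]
opening: 0.012
finger_force: 40.0
at [ 567.4 -136.8   98.9] yaw 176.1 turn [ 0.  -0.1  0.1] then shift mm [-22.8 -14.9  19.2] F [-1.   0.3 -1.5] op 12.0 t 14.5
at [ 567.4 -136.8   98.9] yaw 176.1 turn [ 0.  -0.1  0.1] then shift mm [-28.5 -14.9  40.5] F [-1.   0.3 -1.5] op 12.0 t 14.5
```

```bash
python3 -m creep '[[[-0.012,-0.008,0.005],[0,0,0]],[[-0.011,-0.007,0.014],[0,0,0]],[[0,0,0],[0,0,0]]]'
python3 - <<'E'
from h import *
ins('long',-33,58,3,15,-6.6)
f=grab("side","s2"); cv2.imwrite("pics/s2c.png",cv2.resize(f[190:310,240:400,::-1],None,fx=4.5,fy=4.5,interpolation=cv2.INTER_CUBIC))
E
```

```text
time_s: 14.88
eef_pos: [0.5822, -0.1535, 0.0751]
eef_rot: [-0.131, 0.035, 0.991, 0.005]
force: [0.2, 0.4, -1.6]
opening: 0.0118
finger_force: 40.0
at [ 582.2 -153.5   75.1] yaw 176.0 turn [ 0.  -0.1 -0. ] then shift mm [-7.   0.8 21.6] F [ 0.2  0.4 -1.6] op 11.8 t 14.9
```

View pics/s2c.png

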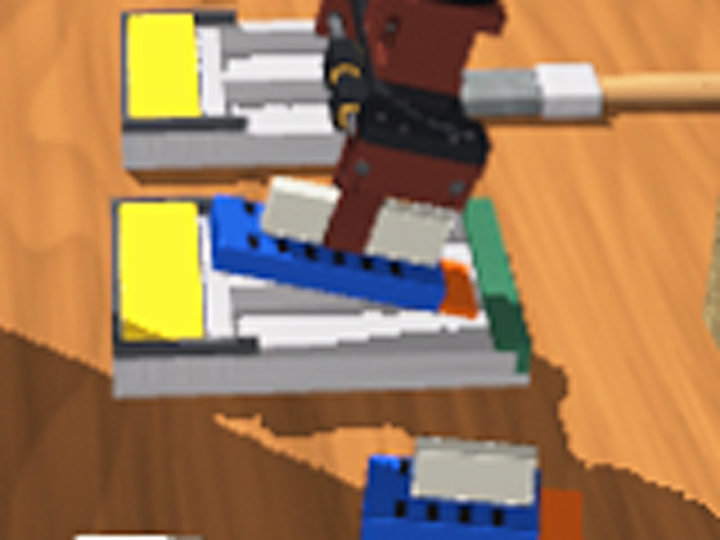

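Run:
```python
from h import *
def torow(row,X):
    ox,oy,a,L=ROWS[row]; c,s=np.cos(np.radians(a)),np.sin(np.radians(a)); d=X[:,:2]*1e3-[ox,oy]
    return np.c_[d@[c,s],d@[-s,c]].round(1)
q=lambda p:np.array(p)/4.5+[240,190]-.4
print("tongue tip corner",torow('long',cast('side',[q((477,317))],.030)), "expect x~58+, y-56")
print("lip back top corners",torow('long',cast('side',[q((491,200)),q((528,335))],.028)))
print("lip near top",torow('long',cast('side',[q((466,200)),q((495,300))],.028)))
print("frame near right corner",torow('long',cast('side',[q((115,392)),q((528,382))],.0)))
```

```text
tongue tip corner [[ 56.8 -48.8]] expect x~58+, y-56
lip back top corners [[ 82.3  68.7]
 [ 82.7 -63.7]]
lip near top [[ 67.4  69.4]
 [ 69.6 -31. ]]
frame near right corner [[-143.4  -68. ]
 [  83.8  -69.6]]
```

```bash
python3 -m creep '[[[-0.003,0.0,0.008],[0,0,0]],[[-0.003,0,0.008],[0,0,0]],[[-0.001,0,0.005],[0,0,0]],[[0,0,0],[0,0,0]]]'
python3 - <<'E'
from h import *
ins('long',-33,58,1,15,-6.6)
ins('long',-33,76,1,15,-6.6)
f=grab("side","s3"); cv2.imwrite("pics/s3c.png",cv2.resize(f[190:310,240:400,::-1],None,fx=4.5,fy=4.5,interpolation=cv2.INTER_CUBIC))
E
```

```text
time_s: 15.42
eef_pos: [0.584, -0.1529, 0.0543]
eef_rot: [-0.131, 0.034, 0.991, 0.005]
force: [-1.0, 0.1, -2.3]
opening: 0.0117
finger_force: 40.0
at [ 584.  -152.9   54.3] yaw 176.0 turn [ 0.  -0.1  0. ] then shift mm [-0.4  0.   3.9] F [-1.   0.1 -2.3] op 11.7 t 15.4
at [ 584.  -152.9   54.3] yaw 176.0 turn [ 0.  -0.1  0. ] then shift mm [-17.8   0.   -0.8] F [-1.   0.1 -2.3] op 11.7 t 15.4
```

View pics/s3c.png

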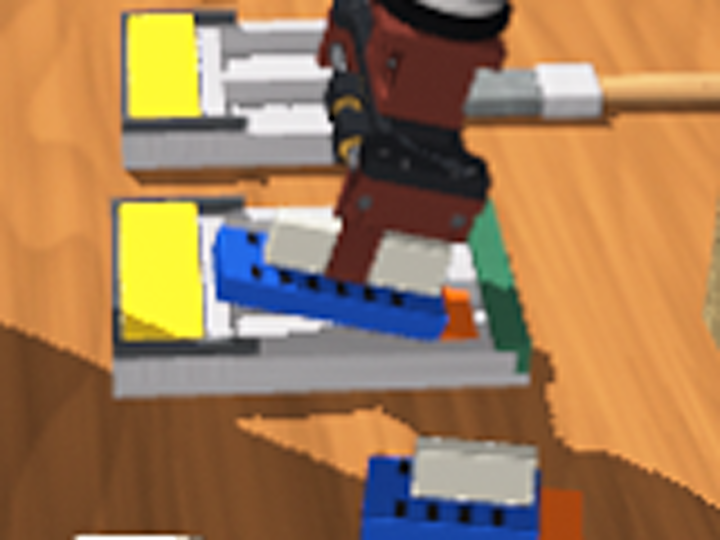

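```bash
python3 -m creep '[[[0,0,0.003],[0,0,0]],[[-0.0048,0,-0.0013],[0,0,0]],[[-0.0048,0,-0.0013],[0,0,0]],[[-0.0039,0,-0.001],[0,0,0]],[[0,0,0],[0,0,0]]]';python3 -m creep '[[[-0.002,0,-0.0005],[0,0,0]],[[-0.001,0,-0.0003],[0,0,0]],[[0,0,0],[0,0,0]]]'
python3 - <<'E'
from h import *
ins('long',-33,76,1,15,-6.6)
ins('long',-33,76,1,0,-6.6)
E
```

```text
time_s: 16.1
eef_pos: [0.5982, -0.1542, 0.0519]
eef_rot: [-0.13, 0.034, 0.991, 0.004]
force: [0.0, -0.7, -1.4]
opening: 0.0118
finger_force: 40.0
time_s: 16.48
eef_pos: [0.6008, -0.1543, 0.0519]
eef_rot: [-0.13, 0.034, 0.991, 0.004]
force: [0.3, -1.0, -0.5]
opening: 0.012
finger_force: 40.0
at [ 600.8 -154.3   51.9] yaw 176.0 turn [-0.  0.  0.] then shift mm [-0.9  0.2  1.3] F [ 0.3 -1.  -0.5] op 12.0 t 16.5
at [ 600.8 -154.3   51.9] yaw 176.0 turn [ -0. -15.   0.] then shift mm [ 7.7  0.2 21.9] F [ 0.3 -1.  -0.5] op 12.0 t 16.5
```

```bash
python3 -m creep '[[[0.0012,0,0.0043],[0,-3,0]],[[0.0012,0,0.0043],[0,-3,0]],[[0.0012,0,0.0043],[0,-3,0]],[[0,0,0],[0,0,0]]]';python3 -m creep '[[[0.0012,0,0.0043],[0,-3,0]],[[0,0,0],[0,0,0]]]'
python3 - <<'E'
from h import *
ins('long',-33,76,0,0,-6.6)
E
```

```text
time_s: 16.98
eef_pos: [0.5932, -0.1536, 0.0401]
eef_rot: [-0.053, 0.035, 0.998, 0.002]
force: [0.6, -0.0, -0.5]
opening: 0.0119
finger_force: 40.0
time_s: 17.23
eef_pos: [0.5922, -0.1536, 0.0359]
eef_rot: [-0.027, 0.035, 0.999, 0.001]
force: [-0.2, 0.5, -2.3]
opening: 0.0117
finger_force: 40.0
at [ 592.2 -153.6   35.9] yaw 176.0 turn [ 0.  -3.1  0. ] then shift mm [-0.9  0.1  6.9] F [-0.2  0.5 -2.3] op 11.7 t 17.2
```

```bash
python3 -m creep '[[[0.001,0,0.004],[0,-3,0]],[[0,0,0.001],[0,0,0]],[[0,0,0.001],[0,0,0]],[[0,0,0],[0,0,0]]]'
python3 - <<'E'
from h import *
ins('long',-33,76,0,0,-6.6)
E
```

```text
time_s: 17.73
eef_pos: [0.5923, -0.1538, 0.03]
eef_rot: [-0.0, 0.035, 0.999, -0.0]
force: [0.1, -0.3, -1.5]
opening: 0.0117
finger_force: 40.0
at [ 592.3 -153.8   30. ] yaw 176.0 turn [-0. -0.  0.] then shift mm [-0.8  0.3  1. ] F [ 0.1 -0.3 -1.5] op 11.7 t 17.7
```

```bash
python3 -m creep '[[[0,0,0.001],[0,0,0]],[[0,0,0.0005],[0,0,0]],[[0,0,0],[0,0,0]]]';  python3 -m creep '[[[0,0,0],[0,0,0]],[[0,0,0],[0,0,0]],[[0,0,0],[0,0,0]],[[0,0,-0.01],[0,0,0]],[[0,0,-0.03],[0,0,0]],[[0,0,-0.04],[0,0,0]],[[0,0,-0.04],[0,0,0]],[[0,0.05,0],[0,0,0]],[[0,0.05,0],[0,0,0]],[[0,0.05,0],[0,0,0]],[[0,0.05,0],[0,0,0]],[[0,0,0],[0,0,0]]]' 34
python3 - <<'E'
from h import *
f=grab("top")
for d in dividers(f): print(d)
to(616,304,100,-169.7)
f=grab("side","s4"); cv2.imwrite("pics/s4c.png",cv2.resize(f[190:310,240:400,::-1],None,fx=4,fy=4,interpolation=cv2.INTER_CUBIC))
E
```

```text
time_s: 18.1
eef_pos: [0.5922, -0.1538, 0.0292]
eef_rot: [0.0, 0.035, 0.999, -0.0]
force: [0.0, 0.5, 5.8]
opening: 0.0117
finger_force: 40.0
time_s: 19.6
eef_pos: [0.6055, 0.0491, 0.1491]
eef_rot: [0.0, 0.033, 0.999, 0.0]
force: [-0.2, -1.3, 0.6]
opening: 0.0297
finger_force: 0.0
(array([200., 194.]), array([616., 303.]), 145, 46, np.float32(10.3), array([683., 315.]))
(array([400., 191.]), array([ 625., -302.]), 106, 47, np.float32(-13.6), array([ 674., -313.]))
(array([465., 195.]), array([ 552., -437.]), 229, 68, np.float32(131.6), array([ 500., -358.]))
(array([417., 250.]), array([ 455., -352.]), 106, 48, np.float32(-6.5), array([ 500., -358.]))
at [605.6  47.2 149. ] yaw 176.2 turn [ -0.    0.  -14.1] then shift mm [-56.2 250.8  49. ] F [-0.4 -0.7  0.3] op 29.8 t 19.6
```

View pics/s4c.png

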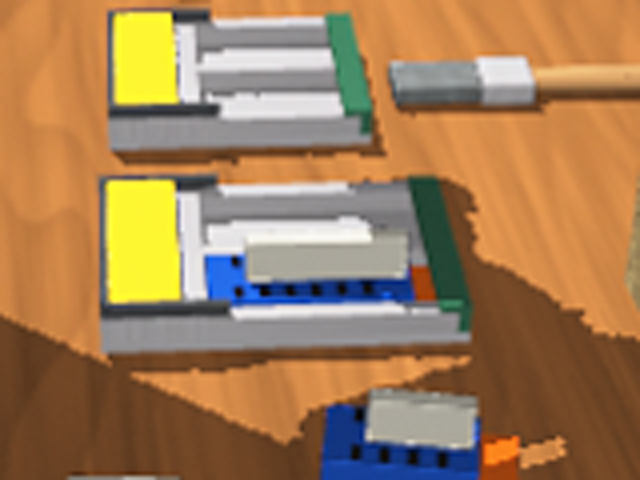

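The first long divider lies flat with its tongue under the lip. The second long divider is next.

```bash
python3 -m creep '[[[0,0,0],[0,0,-7]],[[0,0,0],[0,0,-7]],[[-0.01,0.042,0.01],[0,0,0]],[[-0.01,0.042,0.01],[0,0,0]],[[-0.01,0.042,0.01],[0,0,0]],[[-0.01,0.042,0.01],[0,0,0]],[[-0.01,0.042,0.01],[0,0,0]],[[0,0.042,0.01],[0,0,0]],[[0,0,0.01],[0,0,0]],[[0,0,0],[0,0,0]]]' 60
python3 - <<'E'
from h import *
f=grab("top")
for d in dividers(f): print(d)
to(610,302,21,-169.7)
E
```

```text
time_s: 20.95
eef_pos: [0.6106, 0.3007, 0.0775]
eef_rot: [-0.001, -0.087, 0.996, -0.001]
force: [-0.5, 0.1, -0.4]
opening: 0.0526
finger_force: 0.0
(array([399., 193.]), array([ 625., -302.]), 105, 47, np.float32(-14.3), array([ 674., -313.]))
(array([465., 195.]), array([ 552., -437.]), 229, 68, np.float32(131.6), array([ 501., -358.]))
(array([418., 250.]), array([ 454., -352.]), 105, 48, np.float32(-6.7), array([ 501., -358.]))
at [611.1 300.6  78.1] yaw -170.1 turn [-0.1 -0.1 -0.4] then shift mm [ 0.9  1.6 57.1] F [ 0.2 -0.  -0.3] op 52.6 t 21.0
```

```bash
python3 -m creep '[[[0.001,0.002,0.02],[0,0,0]],[[0,0,0.02],[0,0,0]],[[0,0,0.012],[0,0,0]],[[0,0,0.005],[0,0,0]],[[0,0,0],[0,0,0]]]'; python3 -m creep '[[[0,0,0],[0,0,0]],[[0,0,0],[0,0,0]],[[0,0,0],[0,0,0]],[[0,0,0],[0,0,0]],[[0,0,0],[0,0,0]],[[0,0,0],[0,0,0]],[[0,0,0],[0,0,0]],[[0,0,0],[0,0,0]]]' 0 40; python3 -m creep '[[[0,0,-0.02],[0,0,0]],[[0,0,-0.03],[0,0,0]],[[0,0,-0.03],[0,0,0]],[[0,0,0],[0,0,0]]]';python3 -c "
from h import *
ins('long',33,58,60,0,-6)"
```

```text
time_s: 21.62
eef_pos: [0.6094, 0.3045, 0.0209]
eef_rot: [-0.0, -0.087, 0.996, -0.0]
force: [0.3, -0.0, 0.4]
opening: 0.0522
finger_force: 0.0
time_s: 22.62
eef_pos: [0.6097, 0.3044, 0.0216]
eef_rot: [0.0, -0.087, 0.996, -0.0]
force: [0.3, -1.2, 3.1]
opening: 0.0118
finger_force: 40.0
time_s: 23.12
eef_pos: [0.6118, 0.3057, 0.1048]
eef_rot: [0.003, -0.087, 0.996, 0.001]
force: [0.3, -0.2, -1.6]
opening: 0.012
finger_force: 40.0
at [611.8 305.7 104.8] yaw -170.0 turn [ 0.1  0.3 14. ] then shift mm [   4.  -393.4   15.8] F [ 0.3 -0.2 -1.6] op 12.0 t 23.1
```

```bash
python3 -m creep '[[[0,0,0],[0,0,7]],[[0,0,0],[0,0,7]],[[0,-0.048,0],[0,0,0]],[[0,-0.048,0],[0,0,0]],[[0,-0.048,0],[0,0,0]],[[0,-0.048,0],[0,0,0]],[[0,-0.048,0],[0,0,0]],[[0,-0.048,0],[0,0,0]],[[0,-0.048,0],[0,0,0]],[[0,-0.048,0],[0,0,0]],[[0,0,0],[0,0,0]]]';python3 -m creep '[[[0,0,0],[0,5,0]],[[0,0,0],[0,5,0]],[[0,0,0],[0,5,0]],[[0,0,0],[0,0,0]]]'; python3 -c "
from h import *
ins('long',33,58,25,15,-6)
ins('long',33,58,2,15,-6)"
```

```text
time_s: 24.5
eef_pos: [0.5823, -0.0815, 0.1005]
eef_rot: [-0.001, 0.037, 0.999, -0.0]
force: [0.1, 0.4, -3.0]
opening: 0.0117
finger_force: 40.0
time_s: 25.0
eef_pos: [0.5838, -0.0774, 0.0999]
eef_rot: [-0.131, 0.034, 0.991, 0.005]
force: [0.0, 0.9, -0.7]
opening: 0.0117
finger_force: 40.0
at [583.8 -77.4  99.9] yaw 176.1 turn [ 0.  -0.   0.1] then shift mm [-11.8  -9.3  23.4] F [ 0.   0.9 -0.7] op 11.7 t 25.0
at [583.8 -77.4  99.9] yaw 176.1 turn [ 0.  -0.   0.1] then shift mm [-17.8  -9.3  45.6] F [ 0.   0.9 -0.7] op 11.7 t 25.0
```

```bash
python3 -m creep '[[[-0.006,-0.005,0.012],[0,0,0]],[[-0.006,-0.004,0.012],[0,0,0]],[[0,0,0],[0,0,0]],[[-0.003,0,0.011],[0,0,0]],[[-0.003,0,0.009],[0,0,0]],[[0,0,0.002],[0,0,0]],[[0,0,0],[0,0,0]]]'
python3 - <<'E'
from h import *
ins('long',33,58,1,15,-6)
ins('long',33,75,1,15,-6)
E
```

```text
time_s: 25.88
eef_pos: [0.5876, -0.0878, 0.0522]
eef_rot: [-0.131, 0.034, 0.991, 0.005]
force: [0.4, -0.0, -2.2]
opening: 0.0116
finger_force: 40.0
at [587.6 -87.8  52.2] yaw 176.0 turn [-0. -0.  0.] then shift mm [-1.3  0.9  1.6] F [ 0.4 -0.  -2.2] op 11.6 t 25.9
at [587.6 -87.8  52.2] yaw 176.0 turn [-0. -0.  0.] then shift mm [-17.7   0.9  -2.8] F [ 0.4 -0.  -2.2] op 11.6 t 25.9
```

```bash
python3 -m creep '[[[-0.005,0.001,-0.001],[0,0,0]],[[-0.005,0,-0.0013],[0,0,0]],[[-0.005,0,-0.0003],[0,0,0]],[[-0.002,0,-0.0005],[0,0,0]],[[-0.001,0,0],[0,0,0]],[[0,0,0],[0,0,0]]]';python3 -m creep '[[[0.0012,0,0.0043],[0,-3,0]],[[0.0012,0,0.0043],[0,-3,0]],[[0.0012,0,0.0043],[0,-3,0]],[[0,0,0],[0,0,0]]]'
python3 - <<'E'
from h import *
ins('long',33,75,1,6,-6)
E
```

```text
time_s: 26.62
eef_pos: [0.6051, -0.0881, 0.0506]
eef_rot: [-0.131, 0.034, 0.991, 0.005]
force: [-3.6, 0.3, -0.1]
opening: 0.0118
finger_force: 40.0
time_s: 27.12
eef_pos: [0.5989, -0.0876, 0.0389]
eef_rot: [-0.053, 0.035, 0.998, 0.002]
force: [-0.8, -0.3, -1.7]
opening: 0.0119
finger_force: 40.0
at [598.9 -87.6  38.9] yaw 176.0 turn [ 0. -0.  0.] then shift mm [-1.1 -0.2  0.4] F [-0.8 -0.3 -1.7] op 11.9 t 27.1
```

```bash
python3 -m creep '[[[0.0012,0,0.0043],[0,-3,0]],[[0.001,0,0.0043],[0,-3,0]],[[0,0,0],[0,0,0]]]'
python3 - <<'E'
from h import *
ins('long',33,75,0,0,-6)
E
```

```text
time_s: 27.5
eef_pos: [0.5964, -0.0875, 0.0304]
eef_rot: [-0.001, 0.035, 0.999, 0.0]
force: [-0.9, 0.7, -1.0]
opening: 0.0119
finger_force: 40.0
at [596.4 -87.5  30.4] yaw 176.0 turn [ 0.  -0.1  0. ] then shift mm [-0.9 -0.1  1.4] F [-0.9  0.7 -1. ] op 11.9 t 27.5
```

```bash
python3 -m creep '[[[0,0,0.001],[0,0,0]],[[0,0,0.0008],[0,0,0]],[[0,0,0],[0,0,0]]]';  python3 -m creep '[[[0,0,0],[0,0,0]],[[0,0,0],[0,0,0]],[[0,0,0],[0,0,0]],[[0,0,-0.01],[0,0,0]],[[0,0,-0.03],[0,0,0]],[[0,0,-0.04],[0,0,0]],[[0,0,-0.04],[0,0,0]],[[0.04,-0.06,0],[0,0,0]],[[0.04,-0.06,0],[0,0,0]],[[0.03,-0.06,0],[0,0,0]],[[0.03,-0.06,0],[0,0,0]],[[0,0,0],[0,0,0]]]' 34
python3 - <<'E'
from h import *
f=grab("top","t5")
for d in dividers(f): print(d)
to(449,-351.3,80,173.3)
f=grab("side","s5"); cv2.imwrite("pics/s5c.png",cv2.resize(f[190:340,230:390,::-1],None,fx=4,fy=4,interpolation=cv2.INTER_CUBIC))
E
```

```text
time_s: 27.88
eef_pos: [0.598, -0.0878, 0.0296]
eef_rot: [0.0, 0.035, 0.999, -0.0]
force: [-2.0, -0.2, 6.1]
opening: 0.0118
finger_force: 40.0
time_s: 29.38
eef_pos: [0.4553, -0.2979, 0.1495]
eef_rot: [0.0, 0.037, 0.999, -0.001]
force: [0.4, 0.2, 1.1]
opening: 0.0295
finger_force: 0.0
(array([399., 193.]), array([ 625., -302.]), 106, 48, np.float32(-13.6), array([ 674., -313.]))
at [ 456.3 -295.9  149.3] yaw 175.8 turn [-0.   0.   2.5] then shift mm [  0.8 -55.9  69.3] F [0.3 0.3 0.1] op 30.1 t 29.4
```

View pics/s5c.png

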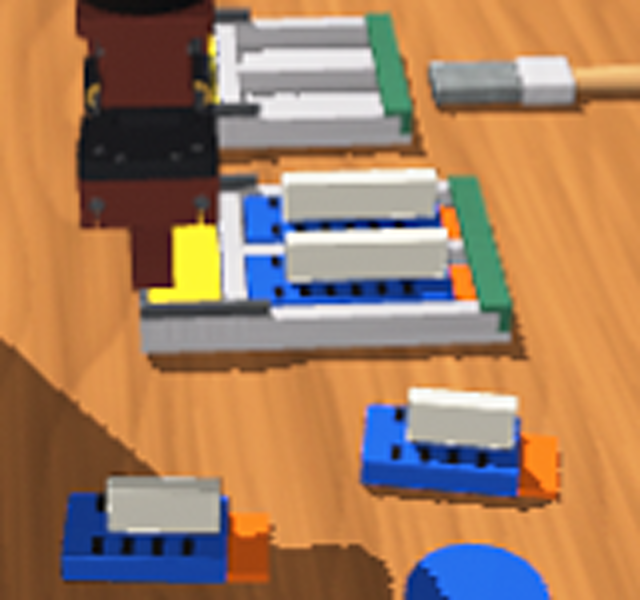

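Both long dividers lie flat in the long row. The two short ones are still on the bench, next to the tub. I'll take the near short one first.

```bash
python3 -m creep '[[[0,-0.02,0.02],[0,0,2.5]],[[0,-0.036,0.03],[0,0,0]],[[0,0,0.02],[0,0,0]],[[0,0,0],[0,0,0]],[[0,0,0],[0,0,0]]]' 60
python3 - <<'E'
from h import *
for d in dividers(grab("top")): print(d)
to(449,-351.3,21,173.3)
E
```

```text
time_s: 30.1
eef_pos: [0.4526, -0.3489, 0.0794]
eef_rot: [0.0, 0.056, 0.998, -0.0]
force: [-0.6, -0.2, 0.3]
opening: 0.0526
finger_force: 0.0
(array([399., 193.]), array([ 625., -302.]), 106, 48, np.float32(-13.6), array([ 674., -313.]))
at [ 452.7 -349.2   79.7] yaw 173.6 turn [-0.   0.1  0.3] then shift mm [ 3.4 -2.5 58.7] F [0.3 0.6 1. ] op 52.9 t 30.1
```

```bash
python3 -m creep '[[[0.003,-0.002,0.02],[0,0,0]],[[0,0,0.02],[0,0,0]],[[0,0,0.013],[0,0,0]],[[0,0,0.005],[0,0,0]],[[0,0,0],[0,0,0]]]'; python3 -m creep '[[[0,0,0],[0,0,0]],[[0,0,0],[0,0,0]],[[0,0,0],[0,0,0]],[[0,0,0],[0,0,0]],[[0,0,0],[0,0,0]],[[0,0,0],[0,0,0]],[[0,0,0],[0,0,0]],[[0,0,0],[0,0,0]]]' 0 40; python3 -m creep '[[[0,0,-0.03],[0,0,0]],[[0,0,-0.04],[0,0,0]],[[0,0,-0.04],[0,0,0]],[[0,0,-0.03],[0,0,0]],[[0,0,0],[0,0,0]]]';python3 -c "
from h import *
ins('short',33,38,80,0,-6)"
```

```text
time_s: 30.78
eef_pos: [0.4487, -0.3515, 0.0209]
eef_rot: [0.0, 0.056, 0.998, -0.0]
force: [-0.1, 0.1, 0.5]
opening: 0.0528
finger_force: 0.0
time_s: 31.78
eef_pos: [0.4485, -0.3517, 0.0208]
eef_rot: [0.0, 0.056, 0.998, -0.0]
force: [0.2, -0.5, 2.2]
opening: 0.0123
finger_force: 40.0
time_s: 32.4
eef_pos: [0.4497, -0.3525, 0.1626]
eef_rot: [0.002, 0.056, 0.998, -0.002]
force: [0.7, 0.3, -2.3]
opening: 0.0119
finger_force: 40.0
at [ 449.7 -352.5  162.6] yaw 173.5 turn [-0.2  0.2 -2.5] then shift mm [-98.3 503.2  53.6] F [ 0.7  0.3 -2.3] op 11.9 t 32.4
```

```bash
python3 -m creep '[[[0,0,0],[0,0,-2.5]],[[-0.01,0.05,0],[0,0,0]],[[-0.01,0.05,0],[0,0,0]],[[-0.01,0.05,0],[0,0,0]],[[-0.01,0.05,0],[0,0,0]],[[-0.01,0.05,0],[0,0,0]],[[-0.01,0.05,0],[0,0,0]],[[-0.01,0.05,0],[0,0,0]],[[-0.01,0.05,0],[0,0,0]],[[-0.01,0.05,0],[0,0,0]],[[-0.008,0.05,0],[0,0,0]],[[0,0,0],[0,0,0]]]';python3 -m creep '[[[0,0,0.03],[0,0,0]],[[0,0,0.025],[0,0,0]],[[0,0,0],[0,5,0]],[[0,0,0],[0,5,0]],[[0,0,0],[0,5,0]],[[0,0,0],[0,0,0]]]'; python3 -c "
from h import *
ins('short',33,38,25,15,-6.3)
ins('short',33,38,2,15,-6.3)"
```

```text
time_s: 33.9
eef_pos: [0.5802, 0.1436, 0.1585]
eef_rot: [-0.001, 0.033, 0.999, 0.0]
force: [-0.7, 0.1, -1.7]
opening: 0.0115
finger_force: 40.0
time_s: 34.65
eef_pos: [0.5811, 0.139, 0.1034]
eef_rot: [-0.131, 0.035, 0.991, 0.004]
force: [-0.2, 0.3, -0.2]
opening: 0.0118
finger_force: 40.0
at [581.1 139.  103.4] yaw 175.9 turn [-0.  -0.1 -0.1] then shift mm [-17.4   3.7  30.8] F [-0.2  0.3 -0.2] op 11.8 t 34.6
at [581.1 139.  103.4] yaw 175.9 turn [-0.  -0.1 -0.1] then shift mm [-23.3   3.7  53.1] F [-0.2  0.3 -0.2] op 11.8 t 34.6
```

```bash
python3 -m creep '[[[-0.006,0.002,0.01],[0,0,0]],[[-0.006,0.002,0.01],[0,0,0]],[[-0.005,0,0.01],[0,0,0]],[[0,0,0],[0,0,0]]]'
python3 - <<'E'
from h import *
ins('short',33,38,2,15,-6.3)
f=grab("side","s6"); cv2.imwrite("pics/s6c.png",cv2.resize(f[170:290,240:400,::-1],None,fx=4.5,fy=4.5,interpolation=cv2.INTER_CUBIC))
E
```

```text
time_s: 35.15
eef_pos: [0.5888, 0.1439, 0.0711]
eef_rot: [-0.131, 0.034, 0.991, 0.004]
force: [0.4, 0.1, -1.0]
opening: 0.0119
finger_force: 40.0
at [588.8 143.9  71.1] yaw 176.0 turn [-0.  -0.1  0. ] then shift mm [-7.8 -1.8 23.7] F [ 0.4  0.1 -1. ] op 11.9 t 35.1
```

View pics/s6c.png

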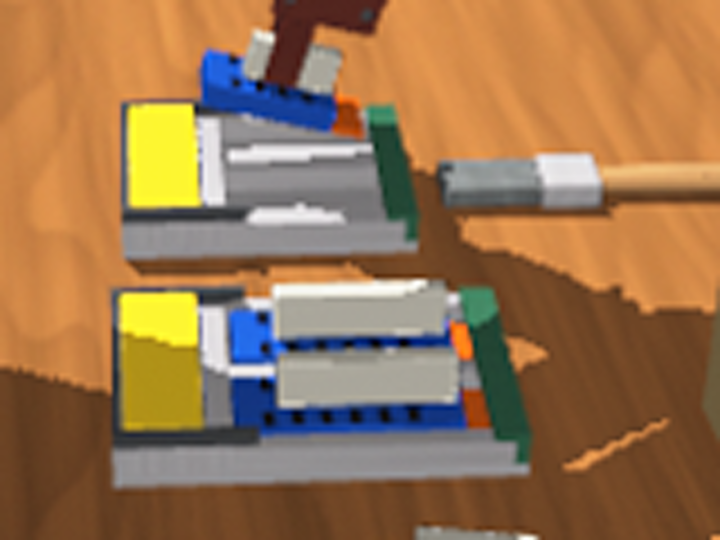

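Run:
```python
from h import *
def torow(row,X):
    ox,oy,a,L=ROWS[row]; c,s=np.cos(np.radians(a)),np.sin(np.radians(a)); d=X[:,:2]*1e3-[ox,oy]
    return np.c_[d@[c,s],d@[-s,c]].round(1)
q=lambda p:np.array(p)/4.5+[240,170]-.4
print("lip back top corners",torow('short',cast('side',[q((393,107)),q((416,219))],.028)))
print("same, long       ",torow('long',cast('side',[q((490,290)),q((529,434))],.028)))
print("tip lower corner",torow('short',cast('side',[q((362,135))],.033)))
f=grab("top")
for c,s,p in blobs(f,"green",60):
    if 200<c[0]<400 and c[1]<200:
        r=rect("top",p,.028); print(np.round(r[0],1),r[1:])
```

```text
lip back top corners [[ 62.5  66.7]
 [ 60.7 -78.1]]
same, long        [[ 81.7  68.7]
 [ 82.  -71.7]]
tip lower corner [[36.4 20.6]]
[697.3 121.2] (np.float32(156.70432), np.float32(71.21167), np.float32(1.6163479))
[ 674.1 -137.5] (np.float32(107.815605), np.float32(10.265243), np.float32(85.884285))
```

```bash
python3 -m creep '[[[-0.004,-0.002,0.01],[0,0,0]],[[-0.003,0,0.01],[0,0,0]],[[-0.001,0,0.003],[0,0,0]],[[0,0,0.001],[0,0,0]],[[0,0,0],[0,0,0]]]'
python3 - <<'E'
from h import *
ins('short',33,38,1,15,-6.3)
ins('short',33,55,1,15,-6.3)
E
```

```text
time_s: 35.88
eef_pos: [0.5912, 0.1418, 0.0471]
eef_rot: [-0.13, 0.034, 0.991, 0.004]
force: [-0.3, -0.9, -1.2]
opening: 0.0117
finger_force: 40.0
at [591.2 141.8  47.1] yaw 176.0 turn [-0.  0.  0.] then shift mm [0.6 0.2 2.1] F [-0.3 -0.9 -1.2] op 11.7 t 35.9
at [591.2 141.8  47.1] yaw 176.0 turn [-0.  0.  0.] then shift mm [-15.8   0.2  -2.3] F [-0.3 -0.9 -1.2] op 11.7 t 35.9
```

```bash
python3 -m creep '[[[-0.005,0,0],[0,0,0]],[[-0.005,0,-0.001],[0,0,0]],[[-0.004,0,-0.001],[0,0,0]],[[-0.002,0,-0.0003],[0,0,0]],[[0,0,0],[0,0,0]]]'
python3 - <<'E'
from h import *
ins('short',33,55,1,15,-6.3)
E
```

```text
time_s: 36.5
eef_pos: [0.6072, 0.1406, 0.045]
eef_rot: [-0.131, 0.034, 0.991, 0.004]
force: [-0.5, 0.3, -1.9]
opening: 0.0116
finger_force: 40.0
at [607.2 140.6  45. ] yaw 176.0 turn [-0. -0.  0.] then shift mm [ 0.2  0.2 -0.1] F [-0.5  0.3 -1.9] op 11.6 t 36.5
```

```bash
python3 -m creep '[[[0.001,0,0.0032],[0,-3,0]],[[0.001,0,0.0032],[0,-3,0]],[[0.001,0,0.0032],[0,-3,0]],[[0,0,0],[0,0,0]]]'; python3 -m creep '[[[0.001,0,0.0032],[0,-3,0]],[[0.001,0,0.0032],[0,-3,0]],[[0,0,0],[0,0,0]]]'
python3 - <<'E'
from h import *
ins('short',33,55,0,0,-6.3)
E
```

```text
time_s: 37.0
eef_pos: [0.6007, 0.1411, 0.0364]
eef_rot: [-0.053, 0.034, 0.998, 0.002]
force: [0.4, -0.5, -0.9]
opening: 0.0116
finger_force: 40.0
time_s: 37.38
eef_pos: [0.5988, 0.1412, 0.03]
eef_rot: [-0.001, 0.035, 0.999, -0.0]
force: [-0.6, -0.1, -1.5]
opening: 0.0117
finger_force: 40.0
at [598.8 141.2  30. ] yaw 176.0 turn [-0.  -0.1  0. ] then shift mm [-0.7  0.2  1. ] F [-0.6 -0.1 -1.5] op 11.7 t 37.4
```

Now I lower it, release it, and go to the last short divider at (625,-302), heading -13.8.

```bash
python3 -m creep '[[[0,0,0.001],[0,0,0]],[[0,0,0.0005],[0,0,0]],[[0,0,0],[0,0,0]]]';  python3 -m creep '[[[0,0,0],[0,0,0]],[[0,0,0],[0,0,0]],[[0,0,0],[0,0,0]],[[0,0,-0.01],[0,0,0]],[[0,0,-0.03],[0,0,0]],[[0,0,-0.05],[0,0,0]],[[0,0,-0.03],[0,0,0]],[[0,-0.05,0],[0,0,0]],[[0,-0.06,0],[0,0,0]],[[0,-0.06,0],[0,0,0]],[[0,-0.06,0],[0,0,0]],[[0,-0.06,0],[0,0,0]]]' 34
python3 - <<'E'
from h import *
f=grab("top")
for d in dividers(f): print(d)
to(619,-300.6,80,166.3)
E
```

```text
time_s: 37.75
eef_pos: [0.6008, 0.1411, 0.0288]
eef_rot: [0.0, 0.035, 0.999, 0.0]
force: [1.2, 0.4, 0.4]
opening: 0.0116
finger_force: 40.0
time_s: 39.25
eef_pos: [0.5795, -0.15, 0.1496]
eef_rot: [0.001, 0.035, 0.999, -0.0]
force: [0.6, 0.3, 0.5]
opening: 0.0299
finger_force: 0.0
at [ 579.6 -157.6  149.7] yaw 175.9 turn [-0.3  0.2  9.6] then shift mm [ -72.2 -129.6   69.7] F [ 0.3 -5.4 -0.2] op 29.6 t 39.3
```

```bash
python3 -m creep '[[[0,0,0],[0,0,4.8]],[[-0.02,-0.04,0],[0,0,4.8]],[[-0.03,-0.05,0.01],[0,0,0]],[[-0.02,-0.04,0.03],[0,0,0]],[[0,0,0.03],[0,0,0]],[[0,0,0],[0,0,0]]]' 70
python3 - <<'E'
from h import *
f=grab("top")
for d in dividers(f): print(d)
to(619,-300.6,21,166.3)
f2=grab("side")
a=cv2.resize(f[140:280,140:420,::-1],None,fx=2.5,fy=2.5,interpolation=cv2.INTER_CUBIC);b=cv2.resize(f2[180:345,240:395,::-1],None,fx=350/165,fy=350/165)[:350,:97]
b=cv2.resize(f2[180:345,240:400,::-1],(0,0),fx=1.5,fy=1.5,interpolation=cv2.INTER_CUBIC)
o=np.zeros((600,700,3),np.uint8);o[:350]=a;o[350:350+b.shape[0],:b.shape[1]]=b[:250];cv2.imwrite("pics/t7.png",o)
E
```

```text
time_s: 40.05
eef_pos: [0.6188, -0.2891, 0.0765]
eef_rot: [-0.002, 0.119, 0.993, 0.001]
force: [-0.4, -0.2, -0.2]
opening: 0.0617
finger_force: 0.0
at [ 619.9 -289.2   78.2] yaw 166.4 turn [ 0.  -0.1  0.1] then shift mm [ -1.8 -11.3  57.2] F [-0.2  0.1  0.6] op 61.7 t 40.1
```

View pics/t7.png

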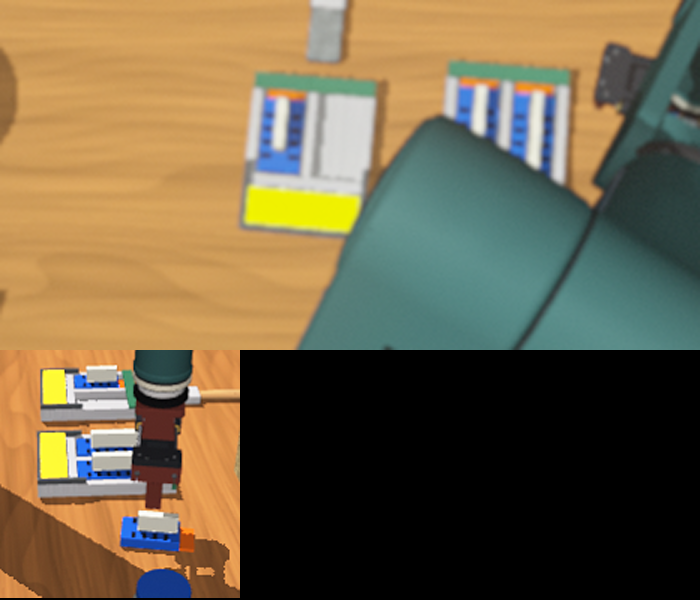

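The first short divider is seated in the left bay of the short row. The last one is still in place under the gripper.

```bash
python3 -m creep '[[[-0.001,-0.011,0],[0,0,0]],[[0,0,0.02],[0,0,0]],[[0,0,0.02],[0,0,0]],[[0,0,0.012],[0,0,0]],[[0,0,0.005],[0,0,0]],[[0,0,0],[0,0,0]]]'; python3 -m creep '[[[0,0,0],[0,0,0]],[[0,0,0],[0,0,0]],[[0,0,0],[0,0,0]],[[0,0,0],[0,0,0]],[[0,0,0],[0,0,0]],[[0,0,0],[0,0,0]],[[0,0,0],[0,0,0]],[[0,0,0],[0,0,0]],[[0,0,0],[0,0,0]]]' 0 40; python3 -m creep '[[[0,0,-0.03],[0,0,0]],[[0,0,-0.04],[0,0,0]],[[0,0,-0.04],[0,0,0]],[[0,0,-0.03],[0,0,0]],[[0,0,0],[0,0,0]]]';python3 -c "
from h import *
ins('short',-33,38,80,0,-6)"
```

```text
time_s: 40.9
eef_pos: [0.619, -0.3006, 0.021]
eef_rot: [-0.0, 0.118, 0.993, 0.0]
force: [1.2, -0.6, -1.3]
opening: 0.0615
finger_force: 0.0
time_s: 42.02
eef_pos: [0.6192, -0.3009, 0.0217]
eef_rot: [0.0, 0.118, 0.993, -0.0]
force: [0.1, -0.9, 0.9]
opening: 0.0118
finger_force: 40.0
time_s: 42.65
eef_pos: [0.6208, -0.3018, 0.1642]
eef_rot: [0.002, 0.118, 0.993, -0.001]
force: [0.5, -0.0, -1.6]
opening: 0.0118
finger_force: 40.0
at [ 620.8 -301.8  164.2] yaw 166.4 turn [-0.1  0.3 -9.6] then shift mm [ 68.9 374.6  55.2] F [ 0.5 -0.  -1.6] op 11.8 t 42.6
```

```bash
python3 -m creep '[[[0,0,0],[0,0,-4.8]],[[0,0,0],[0,0,-4.8]],[[0.01,0.047,0],[0,0,0]],[[0.01,0.047,0],[0,0,0]],[[0.01,0.047,0],[0,0,0]],[[0.01,0.047,0],[0,0,0]],[[0.01,0.047,0],[0,0,0]],[[0.01,0.047,0],[0,0,0]],[[0.005,0.047,0],[0,0,0]],[[0,0.047,0],[0,0,0]],[[0,0,0],[0,0,0]]]';python3 -m creep '[[[0,0,0.03],[0,0,0]],[[0,0,0.025],[0,0,0]],[[0,0,0],[0,5,0]],[[0,0,0],[0,5,0]],[[0,0,0],[0,5,0]],[[0,0,0],[0,0,0]]]'; python3 -c "
from h import *
ins('short',-33,38,25,15,-6)
ins('short',-33,38,2,15,-6)"
```

```text
time_s: 44.02
eef_pos: [0.579, 0.0817, 0.1596]
eef_rot: [-0.001, 0.033, 0.999, 0.0]
force: [-0.1, -0.7, -1.2]
opening: 0.0118
finger_force: 40.0
time_s: 44.78
eef_pos: [0.5809, 0.0774, 0.1045]
eef_rot: [-0.131, 0.035, 0.991, 0.004]
force: [-0.2, -0.2, -0.9]
opening: 0.0119
finger_force: 40.0
at [580.9  77.4 104.5] yaw 175.9 turn [-0.  -0.1 -0. ] then shift mm [-13.9  -0.9  32.9] F [-0.2 -0.2 -0.9] op 11.9 t 44.8
at [580.9  77.4 104.5] yaw 175.9 turn [-0.  -0.1 -0. ] then shift mm [-19.9  -0.9  55.1] F [-0.2 -0.2 -0.9] op 11.9 t 44.8
```

```bash
python3 -m creep '[[[-0.006,-0.001,0.011],[0,0,0]],[[-0.005,0,0.011],[0,0,0]],[[-0.004,0,0.011],[0,0,0]],[[-0.003,0,0.01],[0,0,0]],[[-0.002,0,0.008],[0,0,0]],[[0,0,0.002],[0,0,0]],[[0,0,0],[0,0,0]]]'
python3 - <<'E'
from h import *
ins('short',-33,38,1,15,-6)
ins('short',-33,55,1,15,-6)
E
```

```text
time_s: 45.65
eef_pos: [0.5859, 0.0774, 0.0502]
eef_rot: [-0.13, 0.034, 0.991, 0.004]
force: [0.3, 1.0, -0.7]
opening: 0.0124
finger_force: 40.0
at [585.9  77.4  50.2] yaw 176.0 turn [-0. -0.  0.] then shift mm [-1.3 -1.2  5. ] F [ 0.3  1.  -0.7] op 12.4 t 45.6
at [585.9  77.4  50.2] yaw 176.0 turn [-0. -0.  0.] then shift mm [-17.7  -1.2   0.6] F [ 0.3  1.  -0.7] op 12.4 t 45.6
```

```bash
python3 -m creep '[[[-0.001,-0.001,0.004],[0,0,0]],[[-0.005,0,-0.001],[0,0,0]],[[-0.005,0,-0.0012],[0,0,0]],[[-0.004,0,-0.001],[0,0,0]],[[-0.002,0,-0.0005],[0,0,0]],[[0,0,0],[0,0,0]]]'
python3 - <<'E'
from h import *
ins('short',-33,55,1,15,-6)
E
```

```text
time_s: 46.4
eef_pos: [0.6015, 0.0753, 0.0455]
eef_rot: [-0.131, 0.034, 0.991, 0.004]
force: [-2.2, -0.1, 0.1]
opening: 0.0118
finger_force: 40.0
at [601.5  75.3  45.5] yaw 176.0 turn [-0.  -0.1  0. ] then shift mm [-1.3 -0.2  0.1] F [-2.2 -0.1  0.1] op 11.8 t 46.4
```

```bash
python3 -m creep '[[[0.001,0,0.0032],[0,-3,0]],[[0.001,0,0.0032],[0,-3,0]],[[0.001,0,0.0032],[0,-3,0]],[[0,0,0],[0,0,0]]]'; python3 -m creep '[[[0.001,0,0.0032],[0,-3,0]],[[0.001,0,0.0032],[0,-3,0]],[[0,0,0],[0,0,0]]]'; python3 -m creep '[[[0,0,0.001],[0,0,0]],[[0,0,0.0005],[0,0,0]],[[0,0,0],[0,0,0]]]'
```

```text
time_s: 46.9
eef_pos: [0.5962, 0.0757, 0.0369]
eef_rot: [-0.053, 0.034, 0.998, 0.002]
force: [0.2, 0.1, -0.8]
opening: 0.0117
finger_force: 40.0
time_s: 47.28
eef_pos: [0.5942, 0.0758, 0.0305]
eef_rot: [-0.001, 0.035, 0.999, -0.0]
force: [-0.3, 0.4, -0.4]
opening: 0.0115
finger_force: 40.0
time_s: 47.65
eef_pos: [0.5951, 0.0757, 0.0297]
eef_rot: [-0.0, 0.035, 0.999, 0.0]
force: [-4.7, 1.3, 6.5]
opening: 0.0119
finger_force: 40.0
```

```bash
python3 -m creep '[[[0,0,0],[0,0,0]],[[0,0,0],[0,0,0]],[[0,0,0],[0,0,0]],[[0,0,-0.01],[0,0,0]],[[0,0,-0.03],[0,0,0]],[[0,0,-0.05],[0,0,0]],[[0.03,0.01,0],[0,0,0]],[[0.03,0.01,0],[0,0,0]],[[0.03,0.01,0],[0,0,0]],[[0,0,0],[0,0,0]]]' 34;  python3 -m creep '[[[0,0.002,0.02],[0,0,0]],[[0,0.002,0.02],[0,0,0]],[[0,0,0],[0,0,0]],[[0,0,0],[0,0,0]]]' 0 30
python3 - <<'E'
from h import *
to(503,115,35,176)
E
```

```text
time_s: 48.9
eef_pos: [0.5047, 0.1125, 0.1195]
eef_rot: [-0.001, 0.034, 0.999, -0.0]
force: [-0.2, -0.8, 0.4]
opening: 0.0299
finger_force: 0.0
time_s: 49.4
eef_pos: [0.5085, 0.1157, 0.0797]
eef_rot: [0.001, 0.035, 0.999, -0.0]
force: [0.2, 0.1, -0.1]
opening: 0.0007
finger_force: 0.0
at [508.5 115.7  79.7] yaw 176.0 turn [-0.   0.1  0. ] then shift mm [ 5.4 -1.1 44.7] F [ 0.2  0.1 -0.1] op 0.7 t 49.4
```

```bash
python3 -m creep '[[[0.003,0,0.02],[0,0,0]],[[0.002,0,0.018],[0,0,0]],[[0,0,0.005],[0,0,0]],[[0,0,0.003],[0,0,0]],[[0,0,0.001],[0,0,0]],[[0,0,0],[0,0,0]]]'; python3 -m creep '[[[-0.004,0,0],[0,0,0]],[[-0.005,0,0],[0,0,0]],[[-0.005,0,0],[0,0,0]],[[-0.005,0,0],[0,0,0]],[[-0.005,0,0],[0,0,0]],[[-0.004,0,0],[0,0,0]],[[0,0,0],[0,0,0]]]'
```

```text
time_s: 50.15
eef_pos: [0.5061, 0.1159, 0.0352]
eef_rot: [0.003, 0.034, 0.999, -0.0]
force: [-0.8, -4.1, 18.2]
opening: 0.0001
finger_force: 9.0
time_s: 51.02
eef_pos: [0.5326, 0.1139, 0.0352]
eef_rot: [0.002, 0.035, 0.999, -0.0]
force: [-3.1, -3.0, 19.8]
opening: 0.0005
finger_force: 9.7
```

Another 6 mm to reach the stop, then lift and look.

```bash
python3 -m creep '[[[-0.002,0,0],[0,0,0]],[[-0.002,0,0],[0,0,0]],[[-0.002,0,0],[0,0,0]],[[0,0,0],[0,0,0]]]'; python3 -m creep '[[[0,0,-0.015],[0,0,0]],[[0.02,0,-0.05],[0,0,0]],[[0.02,-0.04,-0.04],[0,0,0]],[[0.01,-0.04,0],[0,0,0]],[[0,-0.04,0],[0,0,0]],[[0,-0.04,0],[0,0,0]],[[0,-0.04,0],[0,0,0]],[[0,-0.03,0],[0,0,0]],[[0,0,0],[0,0,0]]]'
python3 - <<'E'
from h import *
to(482,-112,35,176)
f=grab("top")
for c,s,p in blobs(f,"yellow",60)[:2]:
    r=rect("top",p,.035); print(np.round(c),np.round(r[0],1),r[1:])
E
```

```text
time_s: 51.52
eef_pos: [0.5328, 0.1139, 0.035]
eef_rot: [-0.003, 0.035, 0.999, -0.0]
force: [-14.4, -0.7, 33.0]
opening: 0.0003
finger_force: 16.4
time_s: 52.65
eef_pos: [0.4716, -0.1142, 0.1382]
eef_rot: [0.001, 0.036, 0.999, -0.001]
force: [0.1, -0.3, -0.1]
opening: 0.0002
finger_force: 0.0
at [ 471.6 -114.2  138.2] yaw 175.8 turn [-0.1  0.1 -0.2] then shift mm [-10.3   2.9 103.2] F [ 0.1 -0.3 -0.1] op 0.2 t 52.6
[261. 213.] [538.3 113.2] (np.float32(125.9718), np.float32(37.27112), np.float32(85.54136))
[ 98. 293.] [294.4 588.1] (np.float32(127.84884), np.float32(49.544445), np.float32(74.77849))
```

The short strip moved 30.7 mm and hit its stop, so it is closed. Now the long strip.

```bash
python3 -m creep '[[[-0.005,0.001,0.03],[0,0,0]],[[-0.005,0.001,0.03],[0,0,0]],[[0,0,0.025],[0,0,0]],[[0,0,0.014],[0,0,0]],[[0,0,0.004],[0,0,0]],[[0,0,0.002],[0,0,0]],[[0,0,0],[0,0,0]]]'; python3 -m creep '[[[-0.004,0,0],[0,0,0]],[[-0.005,0,0],[0,0,0]],[[-0.005,0,0],[0,0,0]],[[-0.005,0,0],[0,0,0]],[[-0.005,0,0],[0,0,0]],[[-0.004,0,0],[0,0,0]],[[0,0,0],[0,0,0]]]'
```

```text
time_s: 53.58
eef_pos: [0.4837, -0.1099, 0.0351]
eef_rot: [0.003, 0.035, 0.999, 0.0]
force: [0.3, 8.9, 23.1]
opening: 0.0002
finger_force: 11.6
time_s: 54.45
eef_pos: [0.51, -0.1116, 0.0351]
eef_rot: [0.001, 0.035, 0.999, 0.0]
force: [-2.8, 5.9, 24.3]
opening: 0.0003
finger_force: 12.5
```

```bash
python3 -m creep '[[[-0.002,0,0],[0,0,0]],[[-0.002,0,0],[0,0,0]],[[-0.002,0,0],[0,0,0]],[[0,0,0],[0,0,0]]]'; python3 -m creep '[[[0,0,-0.015],[0,0,0]],[[0.02,0,-0.05],[0,0,0]],[[0.01,0.04,-0.06],[0,0,0]],[[0,0.05,-0.03],[0,0,0]],[[0,0.05,0],[0,0,0]],[[0,0.05,0],[0,0,0]],[[0,0.05,0],[0,0,0]],[[0,0.05,0],[0,0,0]],[[0,0.05,0],[0,0,0]],[[0,0.05,0],[0,0,0]],[[0,0,0],[0,0,0]]]'
python3 - <<'E'
from h import *
f=grab("top")
for c,s,p in blobs(f,"yellow",60)[:2]:
    r=rect("top",p,.035); print(np.round(c),np.round(r[0],1),r[1:])
f2=grab("side")
o=np.zeros((600,800,3),np.uint8)
o[:300,:800]=cv2.resize(f[150:262,190:490,::-1],(800,300),interpolation=cv2.INTER_CUBIC)
o[300:,:600]=cv2.resize(f2[170:340,250:420,::-1],(600,300),interpolation=cv2.INTER_CUBIC)
cv2.imwrite("pics/fin.png",o)
E
```

```text
time_s: 54.95
eef_pos: [0.5102, -0.1115, 0.035]
eef_rot: [-0.004, 0.034, 0.999, 0.001]
force: [-16.6, 2.0, 38.1]
opening: 0.0002
finger_force: 19.3
time_s: 56.32
eef_pos: [0.5129, 0.276, 0.1794]
eef_rot: [0.001, 0.033, 0.999, 0.001]
force: [0.3, -0.8, 0.1]
opening: 0.0005
finger_force: 0.0
[261. 213.] [538.2 113.5] (np.float32(126.60315), np.float32(37.003613), np.float32(85.54087))
[340. 222.] [ 515.5 -115.4] (np.float32(127.20013), np.float32(37.900314), np.float32(85.975464))
```

View pics/fin.png

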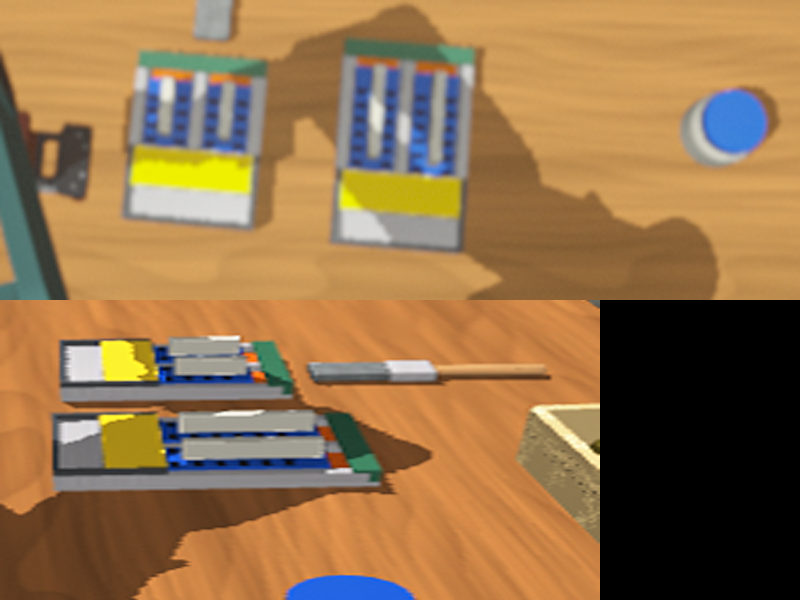

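All four dividers are seated, and both strips are over their ends (the long one moved 30.9 mm to its stop). The tub and brush are where they were.

```bash
python3 -c "
from station import env
print(env.finish_job())"
```

```text
the job is handed in; nothing more can be done
None
```

I handed the job in at about 56 s: all four dividers lie flat in the right rows, both strips are closed to their stops, and the tub and brush look untouched; the judge's verdict was not shown.

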